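# Turn and offer the apricot dish to the hook-on seat

### The arm

A 6-joint arm with a two-finger parallel gripper is mounted at the origin on the work surface. World frame = base frame: x ahead of the robot, y to its left, z up, the work surface at z = 0. Lengths are in m, angles in degrees, forces in N, time in s.
With the tool pointing down it reaches from about 0.25 to 0.725 m from the base axis. Payload 9.7 kg.
Tool frame: the origin (TCP) lies between the finger pads; the fingertips stand 19 mm ahead of it and the grasp point (between the pads) is the TCP; z points along the fingers, y is the line along which they close (so a half turn about z gives the same grasp; the last joint's range is limited). The gripper opens to 85 mm and grips with 20 to 120 N. Pads are 22 mm wide; open, the fingers measure 114 mm over their backs; the gripper's body (76 mm by 85 mm) begins 54 mm behind the grasp point. The pads swing forward as they close: fully open they stand 13 mm farther back than shut.
Start: joints at [68.297, 4.979, 10.078, 95.1, 0, 90], TCP at [0.203, 0.511, 0.25] pointing down, gripper open.
Joint ranges: [-179.16, 179.16], [-48.56, 103.87], [-65.8, 70.77], [-126.05, 130.52], [-82.76, 87.17], [-180, 180]. Speed limits (degrees/s): [127.2, 127.2, 147.25, 180, 180, 180].

### API

Orientations are given as [roll, pitch, yaw] about the fixed x, y, z axes, in that order (R = Rz(yaw) Ry(pitch) Rx(roll)).
In Python, from workcell import telemetry, camera, calibration, workorder gives the robot as it stands.
- The arm moves only by the tool play_rows, never from a script. Its argument "increments" is a list of rows, each a list of 3 entries, a list of its own where there are three numbers: the shift along the tool's x, y, z in mm, then the turn, a rotation vector about the tool's x, y, z in degrees, then the closure, from 0 (fully open) to 1 (shut). In form: [[[x, y, z], [ax, ay, az], jaw], ...]. A call has 1 to 20 rows; each row is the pose to reach, as a shift and turn from the pose commanded when the call began, along the tool's axes at that moment; what a row does not reach only later rows make up. A row lasts 1/10 s, in which the tool goes at most 50 mm and 8.59 degrees, less where a joint would pass 70% of its speed; a pose out of reach is approached as far as the arm can. A call with a gripper value outside its range is refused whole. The fingers move at their own pace and stop on an object; "grip_force" is the grip in N (left out, the last holds). Time passes only in rows, so rows that repeat a pose let the fingers close. It gives the time, the measured TCP pose, the force, the opening and the grip force at its end, in the units of the state.
- telemetry.get_obs(): the state, without advancing time (a new reading comes with each control period).
- camera(name): name is "scene" or "top" or "wrist"; returns (picture, depth): 400x640x3 uint8, red, green, blue; 400x640 float32, m along the optical axis (not along the pixel's ray), 0 where there is no reading.
- calibration(name): a dict with "vertical_fov" (degrees; the focal length in pixels is half the picture's height over the tangent of half this angle, whatever the lens; pixels are square), "cx", "cy" (the principal point, pixels), "k1" (the pictures are not rectified: a ray, as slopes to the right and down, at radius r is drawn at 1 + k1 r^2 times it, then the intrinsics apply), "rvec" (rotation vector, rad) and "tvec" (3), from world to camera coordinates, as OpenCV has them; the wrist camera has in their place "hand_eye" (4x4, takes a point from camera to tool coordinates, whose origin is the TCP and whose axes are the flange's). Camera axes: x right, y down, z forward; pixel columns grow to the right and rows downward; lengths in m; the calibration is good to about 2 mm. A picture is of the moment at which its call begins: read the wrist's pose just before it. calibration takes no time and is no camera call.
- workorder.job_done(): hands the job in; it is judged then, once.
The state is a dict: "time": time; "q": joint angles; "qd": joint speeds; "joint_efforts": joint torques, N m; "ee_pos": TCP position; "tcp_rot": TCP orientation; "wrist_force": force on the tool from outside, world axes, zero at the start; "torque": the same for the moment, N m; "opening": finger opening in m; "grasp_force": force on a finger pad.
Only numpy, scipy, OpenCV 4.12 (cv2) and the standard library are available. Lean on these libraries where they do the work, as an engineer would, in place of code of your own. Each camera call takes 0.05 s, during which the arm holds its last target. There are 200 camera calls.

### The job

Serve the apricot: pick up the two-handled bamboo dish by one of its handles, lift it clear of the counter as it lies, then turn it a quarter turn in the air and hold it out over the middle of the round place mat, about a hand's breadth up, with the free handle pointing straight to the child's seat. Keep the dish level all the way, so that the loose apricot stays in the middle of its hollow, and do not disturb the other things on the counter. Finish while still holding the dish there, steady; do not put it down.

Things in the scene. Friction and masses are not known exactly. Their poses are not given: they have to be found in the camera images.
- dish: Shallow round bamboo toddler dish, 152 mm across the rim, 36 mm high, about 130 g, with two equal flat lug handles on either side along its x axis (230 mm over the tips). Origin: centre of its underside; z up. Stands left or right of the mat, handles roughly along world y. Inside: a spherical hollow of curvature radius 114 mm, its floor 8 mm above the underside.
- dish_handle_a (a point): Middle of the handle on the dish's +x side, 92 mm from its axis, 27 mm above its underside. A flat tongue 24 mm wide with parallel sides, 11 mm thick (21.5 to 32.5 mm above the underside), from the rim (76 mm from the axis) to a round tip at 115 mm. Dish and fruit weigh up to 0.22 kg and overhang a grip here: grip firmly (about 40 N).
- dish_handle_b (a point): Middle of the equal handle on the dish's -x side.
- dish_mid (a point): Point on the dish's axis 29 mm above its underside, where the apricot's centre lies when it rests in the middle.
- apricot_center (a point): Centre of the apricot, a firm, smooth, loose ball 42 mm in diameter, about 42 g, lying in the middle of the dish; it rolls when the dish tilts or jerks.
- apricot: The apricot itself (its origin turns with it as it rolls; use apricot_center).
- mat: Round flat grey silicone place mat, 220 mm across, 2 mm thick with a 1 mm raised rim, fixed on the counter in front of the seat. Origin: its centre, on the counter; its x axis points away from the robot, straight to the seat.
- seat: Child's hook-on seat, grey with aluminium frame, clamped to the counter's far edge beyond the mat. Two tube arms 300 mm apart lie on the counter, 30 mm high, reaching in 115 mm from the edge. Origin: on the counter top midway between the inner ends of the arms, 90 to 130 mm beyond the mat's centre; x away from the robot.
- lunch_box: Bystander: lilac plastic lunch box with snap clasps, 126 x 176 x 63 mm, standing on the side of the mat where the dish is not. Origin: centre of underside.
- glass_bowl: Bystander: glass baby bowl, 110 mm across, 46 mm high, between the mat and the robot. Origin: centre of underside.
- bamboo_spoon: Bystander: bamboo spoon about 145 mm long, 13 mm high, lying beside the bowl. Origin: underside near its middle, x towards its bowl.
- teaspoon: Bystander: steel teaspoon about 130 mm long, 11 mm high, lying on the bowl's other side. Origin: underside near its middle, x towards its bowl.
There are look-alikes about, which are no part of the job. What is shaped like the apricot but grey or pink is not meant.

How it is judged:
By the outcome, as a careful person would: the job done as asked, in the order asked, and still so for the second after the job is handed in, while the arm keeps its last pose, push and grip.
It also fails if it takes over 51 s, if anything falls off the work surface, if the arm or the gripper's body presses on something with over 40 N, if the wrist force passes 120 N, or if a joint passes its speed limit or range.

## Working session

There is one attempt and no reset: what is moved stays moved. The work goes in short steps, Python scripts to look and compute and a tool call to move; the robot and the scene stay as the last step left them, time stands still between calls to the robot, and variables do not carry over. Pictures are saved under pics/ and viewed, at most 10 in all, crops included, and the job is handed in when it is done.

Besides the shell and the picture viewer there is one more tool, called after "Emit:" as name(argument=value, ...) on one line, values as JSON. play_rows: Moves the arm, as the interface text tells. Its arguments: {"type":"object","properties":{"increments":{"type":"array"},"grip_force":{"type":"number"}},"required":["increments"]}

```bash
mkdir -p pics; ls; cat > h.py <<'E'
import numpy as np, cv2
from scipy.spatial.transform import Rotation as R
from workcell import telemetry, camera, calibration, workorder
def K(c):
    f=200/np.tan(np.radians(c["vertical_fov"]/2)); return np.array([[f,0,c["cx"]],[0,f,c["cy"]],[0,0,1.]]), np.array([c["k1"],0,0,0,0.])
def pose(name,obs=None):
    c=calibration(name)
    if name=="wrist":
        T=np.eye(4);T[:3,:3]=R.from_euler('xyz',obs["tcp_rot"],degrees=True).as_matrix();T[:3,3]=obs["ee_pos"]
        return T@np.array(c["hand_eye"])
    T=np.eye(4);T[:3,:3]=cv2.Rodrigues(np.array(c["rvec"],float))[0];T[:3,3]=np.ravel(c["tvec"]);return np.linalg.inv(T)
def rays(name,uv,obs=None):
    k,d=K(calibration(name)); n=cv2.undistortPoints(np.array(uv,float).reshape(-1,1,2),k,d).reshape(-1,2)
    T=pose(name,obs); return T[:3,3], np.c_[n,np.ones(len(n))]@T[:3,:3].T
def plane(name,uv,z,obs=None):
    o,r=rays(name,uv,obs); return o+r*((z-o[2])/r[:,2])[:,None]
def pts(name,uv,dep,obs=None):
    uv=np.array(uv).reshape(-1,2); o,r=rays(name,uv,obs); return o+r*dep[uv[:,1].astype(int),uv[:,0].astype(int)][:,None]
E
python3 - <<'E'
from h import *
o=telemetry.get_obs(); print(o)
for n in ["scene","top","wrist"]:
    p,d=camera(n); cv2.imwrite(f"pics/{n}0.png",p[:,:,::-1]); np.savez(f"pics/{n}0.npz",p=p,d=d)
    print(n,calibration(n))
E
```

```text
pics
{'time': 0.0, 'q': array([6.82981506e+01, 5.01407111e+00, 1.00358433e+01, 9.50987086e+01,
       1.11875968e-03, 9.00026900e+01]), 'qd': array([-0.0492774 , -0.10981331, -0.0584657 , -0.00653197,  0.01148732,
        0.05585324]), 'joint_efforts': array([ 1.12451045e-03, -5.20376801e+01,  4.64816129e+01,  1.58800028e-02,
        1.51127665e-05, -1.32329927e-05]), 'ee_pos': array([0.20330381, 0.51084597, 0.24956698]), 'tcp_rot': array([-1.79923064e+02, -1.11514658e-03,  1.58295459e+02]), 'wrist_force': array([-0.00146134,  0.04630366, -0.659887  ]), 'torque': array([-0.02137045,  0.01591882, -0.03336527]), 'grasp_force': 0.0, 'opening': 0.08554899469158778}
scene {'vertical_fov': 52.61624849900146, 'cx': 313.05083642560743, 'cy': 199.3626813977456, 'k1': 0.018356485061916988, 'rvec': array([ 2.26429418,  0.62996946, -0.26878991]), 'tvec': array([-0.43500034, -0.16454484,  1.32932328])}
top {'vertical_fov': 46.160553966438044, 'cx': 320.0987794833213, 'cy': 204.50799545335366, 'k1': 0.0271101878972533, 'rvec': array([ 2.10665222, -2.12267452,  0.20403707]), 'tvec': array([-1.16517490e-03,  5.20258456e-01,  1.31424642e+00])}
wrist {'vertical_fov': 68.83193251297638, 'cx': 322.0575667155142, 'cy': 200.8122800891223, 'k1': -0.053808451477775236, 'hand_eye': array([[ 6.10823527e-04, -9.55568541e-01, -2.94768368e-01,
         7.56547761e-02],
       [ 9.99999652e-01,  4.16164813e-04,  7.23107818e-04,
        -4.94081325e-04],
       [-5.68306860e-04, -2.94768707e-01,  9.55568462e-01,
        -1.22406837e-01],
       [ 0.00000000e+00,  0.00000000e+00,  0.00000000e+00,
         1.00000000e+00]])}
```

View pics/top0.png

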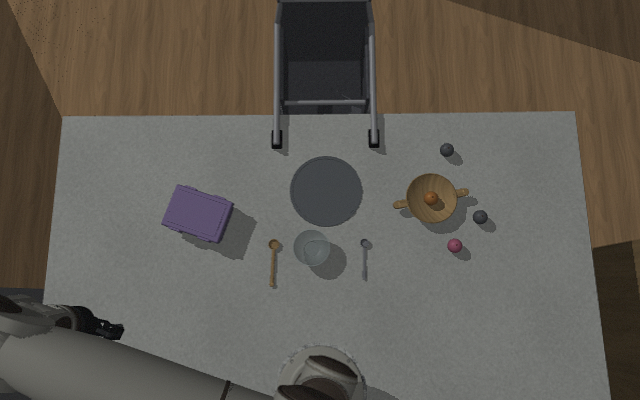

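View pics/scene0.png

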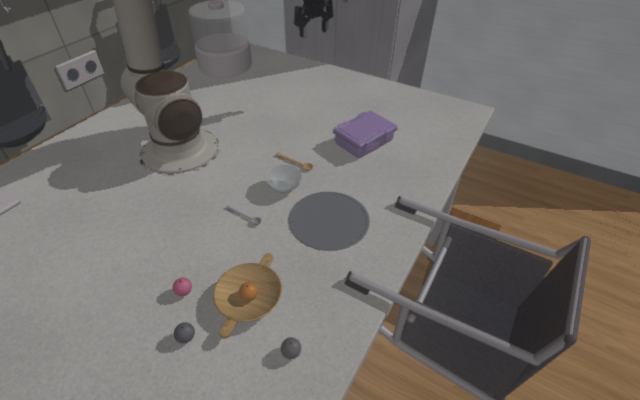

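The top view shows the dish at px (431,198) with its handles at (400,204) and (464,192), and the orange apricot at (431,198). The look-alikes are grey balls at (447,150) and (480,217) and a pink ball at (455,245). The two bamboo/orange objects are the dish and the spoon at (273,262), so I take the round dish holding the orange ball. The scene view agrees: dish at (248,293), apricot at (248,291), pink at (182,287), grey at (184,332) and (291,348).

```bash
cat > m.py <<'E'
from h import *
for n,roi in [("top",(385,165,480,235)),("scene",(205,245,290,340))]:
    z=np.load(f"pics/{n}0.npz");p,d=z["p"],z["d"]
    x0,y0,x1,y1=roi
    hsv=cv2.cvtColor(p,cv2.COLOR_RGB2HSV)
    m=np.zeros(p.shape[:2],np.uint8); m[y0:y1,x0:x1]=cv2.inRange(hsv,(8,80,40),(28,255,255))[y0:y1,x0:x1]
    _,l,s,_=cv2.connectedComponentsWithStats(m); k=1+np.argmax(s[1:,4]); m=np.uint8(l==k)
    uv=np.argwhere(m)[:,::-1]
    P=pts(n,uv,d); P=P[np.isfinite(P).all(1)]
    zz=P[:,2]; print(n,"area",s[k,4],"z pct",np.percentile(zz,[2,25,50,75,98]).round(3))
    c=cv2.findContours(m,0,1)[0][0].reshape(-1,2)
    # tips: extreme along the long axis, on plane z=.027
    W=plane(n,c,0.030)[:,:2]; ctr=(W.max(0)+W.min(0))/2
    i,j=max(((a,b) for a in range(len(W)) for b in range(a)),key=lambda t:np.linalg.norm(W[t[0]]-W[t[1]]))
    v=W[i]-W[j]; print("tips",W[i].round(4),W[j].round(4),"len",np.linalg.norm(v).round(4),"mid",((W[i]+W[j])/2).round(4),"ang",np.degrees(np.arctan2(v[1],v[0])).round(2))
    # rim fit: plane .036, contour points away from the handles
    u=v/np.linalg.norm(v); W=plane(n,c,0.036)[:,:2]; q=W-W.mean(0); sel=abs(q@u)<.055
    A=np.c_[2*W[sel],np.ones(sel.sum())]; a=np.linalg.lstsq(A,(W[sel]**2).sum(1),rcond=None)[0]
    print("rim",a[:2].round(4),"r",np.sqrt(a[2]+a[:2]@a[:2]).round(4))
    mo=np.zeros_like(m); mo[y0:y1,x0:x1]=((p[...,0].astype(int)-p[...,2]>100)&(hsv[...,0]<14)&(hsv[...,1]>190))[y0:y1,x0:x1]
    a=np.argwhere(mo)[:,::-1]; 
    if len(a): print("apricot px",a.mean(0),len(a),plane(n,a.mean(0)[None],0.029).round(4))
z=np.load("pics/top0.npz");p,d=z["p"],z["d"]
g=cv2.cvtColor(p,cv2.COLOR_RGB2GRAY)
m=np.zeros_like(g);m[150:233,285:367]=cv2.inRange(g,0,95)[150:233,285:367]
m=cv2.morphologyEx(m,cv2.MORPH_OPEN,np.ones((5,5)))
c=max(cv2.findContours(m,0,1)[0],key=cv2.contourArea); W=plane("top",c.reshape(-1,2),0.003)[:,:2]
(e,r)=cv2.minEnclosingCircle(W.astype(np.float32)); M=cv2.fitEllipse(W.astype(np.float32)); print("mat",e,r,M)
print("seat inner ends z.03",plane("top",[[277,148],[374,146]],0.03).round(4))
p2,q=p[85:285,230:510],3
cv2.imwrite("pics/crop.png",cv2.resize(p2,(784,560),interpolation=cv2.INTER_CUBIC)[:,:,::-1])
E
python3 m.py
```

```text
top area 2186 z pct [0.008 0.017 0.026 0.032 0.048]
tips [ 0.5618 -0.4431] [ 0.5213 -0.2202] len 0.2266 mid [ 0.5416 -0.3317] ang -79.72
rim [ 0.5416 -0.3316] r 0.0735
scene area 3363 z pct [0.009 0.017 0.025 0.031 0.047]
tips [ 0.521  -0.2227] [ 0.5635 -0.4457] len 0.227 mid [ 0.5423 -0.3342] ang 100.8
rim [ 0.5405 -0.3355] r 0.0731
mat (0.5720846056938171, -0.022977599874138832) 0.11227080225944519 ((0.5731186270713806, -0.022411078214645386), (0.21728502213954926, 0.21999196708202362), 131.11805725097656)
seat inner ends z.03 [[ 0.7003  0.1244  0.03  ]
 [ 0.704  -0.1695  0.03  ]]
```

View pics/crop.png

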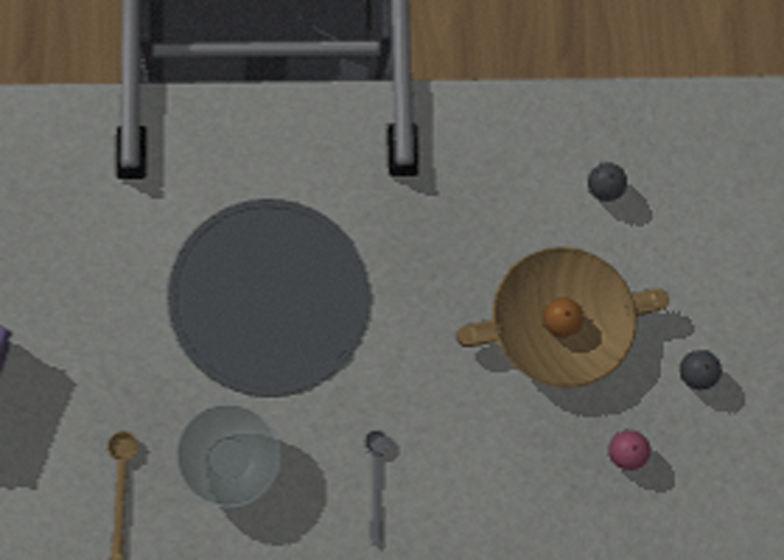

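The crop confirms the choice: the dish is at crop (565,316) with the orange ball in it. Its near handle at (478,333) is free on all sides. The measurements check out: tip span 227 mm, rim radius 73.5 mm, mat radius 110 mm, seat 130 mm beyond the mat. I'll grip the handle nearest the mat and start by moving above it.

Emit:
play_rows(increments=[[[-577, -581, 90], [0, 0, 58], 0], [[-577, -581, 90], [0, 0, 58], 0], [[-577, -581, 90], [0, 0, 58], 0], [[-577, -581, 90], [0, 0, 58], 0], [[-577, -581, 90], [0, 0, 58], 0], [[-577, -581, 90], [0, 0, 58], 0], [[-577, -581, 90], [0, 0, 58], 0], [[-577, -581, 90], [0, 0, 58], 0], [[-577, -581, 90], [0, 0, 58], 0], [[-577, -581, 90], [0, 0, 58], 0], [[-577, -581, 90], [0, 0, 58], 0], [[-577, -581, 90], [0, 0, 58], 0], [[-577, -581, 90], [0, 0, 58], 0], [[-577, -581, 90], [0, 0, 58], 0], [[-577, -581, 90], [0, 0, 58], 0], [[-577, -581, 90], [0, 0, 58], 0], [[-577, -581, 90], [0, 0, 58], 0], [[-577, -581, 90], [0, 0, 58], 0], [[-577, -581, 90], [0, 0, 58], 0], [[-577, -581, 90], [0, 0, 58], 0]])

```text
time: 2.15
ee_pos: [0.5244, -0.2414, 0.1604]
tcp_rot: [-180.0, -0.0, 100.3]
wrist_force: [-0.3, -0.3, 0.1]
opening: 0.0855
grasp_force: 0.0
```

```bash
cat > w.py <<'E'
from h import *
import sys
tag=sys.argv[1]
o=telemetry.get_obs(); p,d=camera("wrist"); cv2.imwrite(f"pics/w{tag}.png",p[:,:,::-1]); np.savez(f"pics/w{tag}.npz",p=p,d=d)
print("q",o["q"].round(1),o["ee_pos"].round(4),o["tcp_rot"].round(2))
hsv=cv2.cvtColor(p,cv2.COLOR_RGB2HSV)
uv=np.argwhere(cv2.inRange(hsv,(8,70,30),(28,255,255))&np.uint8(d>0)*255)[:,::-1]
P=pts("wrist",uv,d,o); P=P[(P[:,2]>.005)&(P[:,2]<.07)]
u=np.array([np.cos(np.radians(100.4)),np.sin(np.radians(100.4))]); c0=np.array([.5415,-.333]); n=np.array([-u[1],u[0]])
q=(P[:,:2]-c0); a=q@u; b=q@n
h=P[(a>.083)&(a<.112)&(abs(b)<.03)]; ah=(h[:,:2]-c0)@u; bh=(h[:,:2]-c0)@n
print("handle n",len(h),"z",np.percentile(h[:,2],[10,50,90]).round(4),"lat range",np.percentile(bh,[1,99]).round(4),"tip a",a[abs(b)<.02].max().round(4))
for s in (.085,.092,.099,.106):
    k=abs(ah-s)<.0035
    if k.sum()>5: print(s,k.sum(),np.percentile(bh[k],[1,99]).round(4))
E
python3 w.py 1
```

```text
q [-24.7   7.8   3.3  85.4   0.   54.9] [ 0.5244 -0.2414  0.1604] [-1.8000e+02 -1.0000e-02  1.0033e+02]
handle n 771 z [0.0301 0.0311 0.032 ] lat range [-0.0082  0.0135] tip a 0.1162
0.085 137 [-0.0082  0.0136]
0.092 194 [-0.0082  0.0135]
0.099 182 [-0.0081  0.0134]
0.106 192 [-0.0081  0.0133]
```

View pics/w1.png

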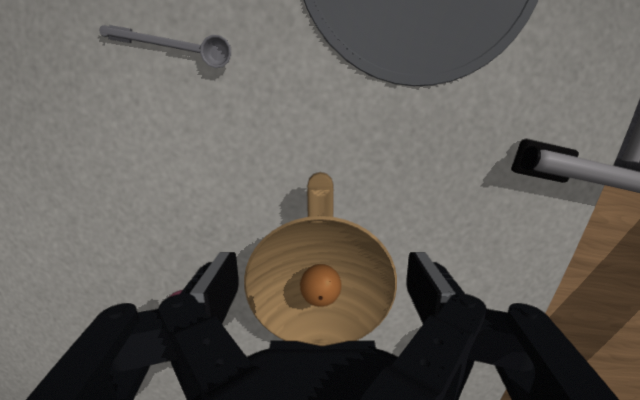

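The wrist view shows the near handle at (320,195), tip up, centred between the fingers. The apricot at (320,285) is in the middle of the hollow. The handle top measures z≈0.031–0.032, as expected. I'll descend with a 2 mm lateral fix.

Emit:
play_rows(increments=[[[0, -2.3, 40], [0, 0, 0], 0], [[0, -2.3, 80], [0, 0, 0], 0], [[0, -2.3, 105], [0, 0, 0], 0], [[0, -2.3, 120], [0, 0, 0], 0], [[-0.5, -2.3, 128], [0, 0, 0], 0.2], [[-0.5, -2.3, 133], [0, 0, 0], 0.35], [[-0.5, -2.3, 133], [0, 0, 0], 0.45], [[-0.5, -2.3, 133], [0, 0, 0], 0.5], [[-0.5, -2.3, 133], [0, 0, 0], 0.55], [[-0.5, -2.3, 133], [0, 0, 0], 0.55]], grip_force=20)

```text
time: 3.2
ee_pos: [0.5228, -0.2433, 0.028]
tcp_rot: [179.9, 0.0, 100.3]
wrist_force: [0.1, 0.7, 0.2]
opening: 0.0385
grasp_force: 0.0
```

Emit:
play_rows(increments=[[[0, 0, 0], [0, 0, 0], 0.58], [[0, 0, 0], [0, 0, 0], 0.61], [[0, 0, 0], [0, 0, 0], 0.64], [[0, 0, 0], [0, 0, 0], 0.66], [[0, 0, 0], [0, 0, 0], 0.68], [[0, 0, 0], [0, 0, 0], 0.7], [[0, 0, 0], [0, 0, 0], 0.72], [[0, 0, 0], [0, 0, 0], 0.74], [[0, 0, 0], [0, 0, 0], 0.76], [[0, 0, 0], [0, 0, 0], 0.8]], grip_force=20)

```text
time: 4.2
ee_pos: [0.5225, -0.2431, 0.0274]
tcp_rot: [180.0, 0.0, 100.3]
wrist_force: [0.6, 0.1, 0.1]
opening: 0.0238
grasp_force: 20.8
```

Emit:
play_rows(increments=[[[0, 0, 0], [0, 0, 0], 0.85], [[0, 0, 0], [0, 0, 0], 1], [[0, 0, 0], [0, 0, 0], 1], [[0, 0, 0], [0, 0, 0], 1], [[0, 0, 0], [0, 0, 0], 1], [[0, 0, 0], [0, 0, 0], 1]], grip_force=45)

```text
time: 4.8
ee_pos: [0.5225, -0.2431, 0.0274]
tcp_rot: [180.0, 0.0, 100.3]
wrist_force: [0.7, 1.6, 1.7]
opening: 0.0231
grasp_force: 47.3
```

```bash
cat > lev.py <<'E'
from h import *
import sys
o=telemetry.get_obs(); p,d=camera("wrist"); cv2.imwrite(f"pics/{sys.argv[1]}.png",p[:,:,::-1])
print("t",o["time"],"q",o["q"].round(1),o["ee_pos"].round(4),o["tcp_rot"].round(2),"F",o["wrist_force"].round(2),"T",o["torque"].round(2),o["opening"].round(4),o["grasp_force"])
Rt=R.from_euler('xyz',o["tcp_rot"],degrees=True).as_matrix()
hsv=cv2.cvtColor(p,cv2.COLOR_RGB2HSV)
uv=np.argwhere(cv2.inRange(hsv,(8,70,30),(28,255,255))&np.uint8((d>0)*255))[:,::-1]
P=pts("wrist",uv,d,o); L=(P-o["ee_pos"])@Rt   # tool coords
# dish centre expected at tool (-.092,0,.0)
ap=(np.hypot(L[:,0]+.092,L[:,1])<.04)&(L[:,2]<-.004); A=L[ap]
if len(A)>30:
    M=np.c_[2*A,np.ones(len(A))]; s=np.linalg.lstsq(M,(A**2).sum(1),rcond=None)[0]
    print("apricot sphere tool mm",(s[:3]*1e3).round(1),"r",np.sqrt(s[3]+s[:3]@s[:3]).round(4))
H=L[(np.hypot(L[:,0]+.092,L[:,1])<.066)&~(np.hypot(*(L-(s[:3] if len(A)>30 else 0))[:,:2].T)<.027)]
# hollow: sphere of R 114, fit the centre
c=np.array([-.092,0,-.1]); 
from scipy.optimize import least_squares
f=least_squares(lambda c:np.linalg.norm(H-c,axis=1)-.114,c,loss="soft_l1",f_scale=.001); 
cw=f.x@Rt.T+o["ee_pos"]; 
print("hollow centre tool mm",(f.x*1e3).round(1),"world",cw.round(4),"rms",np.sqrt((f.fun**2).mean()).round(4),len(H))
# rim plane: points near top edge
q=np.hypot(L[:,0]-f.x[0],L[:,1]-f.x[1]); k=(q>.071)&(q<.0745)&(abs(L[:,2]+.009)<.006)&(L[:,0]<-.03)
P2=L[k]; M=np.c_[P2[:,:2],np.ones(k.sum())]; s2=np.linalg.lstsq(M,P2[:,2],rcond=None)[0]; print("rim plane dz/dx,dz/dy deg",np.degrees(s2[:2]).round(2),"z",s2[2].round(4),k.sum())
E
python3 lev.py l0
```

```text
Traceback (most recent call last):
  File "lev.py", line 4, in <module>
    print("t",o["time"],"q",o["q"].round(1),o["ee_pos"].round(4),o["tcp_rot"].round(2),"F",o["wrist_force"].round(2),"T",o["torque"].round(2),o["opening"].round(4),o["grasp_force"])
                                                                                                                                              ^^^^^^^^^^^^^^^^^^
AttributeError: 'float' object has no attribute 'round'
```

```bash
sed -i 's/o\["opening"\].round(4)/o["opening"]/' lev.py; python3 lev.py l0
```

```text
t 4.85 q [-24.9  10.2  -8.9  70.9   0.   54.7] [ 0.5225 -0.2431  0.0274] [179.99   0.   100.3 ] F [0.96 0.84 2.08] T [ 0.1  -0.08 -0.03] 0.022783953155353535 47.3522227210924
hollow centre tool mm [-90.5  -0.5 -93.6] world [ 0.5382 -0.3322  0.121 ] rms 0.0007 1865
rim plane dz/dx,dz/dy deg [ 3.18 -0.01] z -0.0019 81
```

View pics/l0.png

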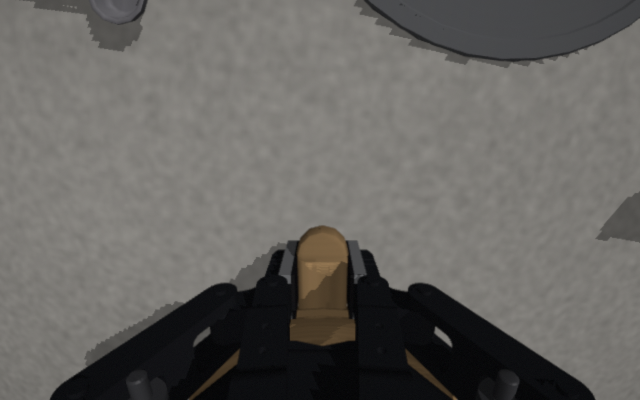

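Grip is good: the handle at (323,275) sits between the pads, and the opening is 23 mm at 47 N. The fitted hollow centre is at z=0.121 (expected 0.122), which gives me a level reference. Next is a small, gentle lift.

Emit:
play_rows(increments=[[[0, 0, -0.5], [0, 0, 0], 1], [[0, 0, -1.5], [0, 0, 0], 1], [[0, 0, -3], [0, 0, 0], 1], [[0, 0, -5], [0, 0, 0], 1], [[0, 0, -7], [0, 0, 0], 1], [[0, 0, -9], [0, 0, 0], 1], [[0, 0, -10.5], [0, 0, 0], 1], [[0, 0, -11.5], [0, 0, 0], 1], [[0, 0, -12], [0, 0, 0], 1], [[0, 0, -12], [0, 0, 0], 1]], grip_force=50)

```text
time: 5.9
ee_pos: [0.5225, -0.2431, 0.0393]
tcp_rot: [180.0, 0.0, 100.3]
wrist_force: [-0.4, 0.2, -1.2]
opening: 0.023
grasp_force: 49.0
```

```bash
python3 lev.py l1; cat > ap.py <<'E'
from h import *
import sys
o=telemetry.get_obs(); Rt=R.from_euler('xyz',o["tcp_rot"],degrees=True).as_matrix()
for n in ("top","scene"):
    p,d=camera(n); cv2.imwrite(f"pics/{n}{sys.argv[1]}.png",p[:,:,::-1])
    hsv=cv2.cvtColor(p,cv2.COLOR_RGB2HSV)
    uv=np.argwhere(cv2.inRange(hsv,(8,80,30),(28,255,255))&np.uint8((d>0)*255))[:,::-1]
    L=(pts(n,uv,d)-o["ee_pos"])@Rt
    k=(np.hypot(L[:,0]+.092,L[:,1])<.13)&(abs(L[:,2])<.08); uv,L=uv[k],L[k]
    # fruit: points well above the hollow
    r=np.hypot(L[:,0]+.0905,L[:,1]); hol=-.0935+np.sqrt(np.maximum(.114**2-r**2,1e-6))
    fr=(r<.06)&(L[:,2]<hol-.010); A=L[fr]
    c=np.array([-.0905,0,-.002])
    from scipy.optimize import least_squares
    f=least_squares(lambda c:np.linalg.norm(A-c,axis=1)-.021,c,loss="soft_l1",f_scale=.001) if len(A)>10 else None
    if f is not None: print(n,"apricot tool mm",(f.x*1e3).round(1),len(A),"rms",np.sqrt((f.fun**2).mean()).round(4))
    H=L[(r<.068)&(abs(L[:,2]-hol)<.008)]
    H=H[np.hypot(*(H-(f.x if f is not None else c))[:,:2].T)>.028]
    g=least_squares(lambda c:np.linalg.norm(H-c,axis=1)-.114,np.array([-.0905,0,-.0935]),loss="soft_l1",f_scale=.001)
    print(n,"hollow tool mm",(g.x*1e3).round(1),len(H),"rms",np.sqrt((g.fun**2).mean()).round(4))
    far=L[L[:,0]<-.175]
    if len(far)>4: print("  free handle z med tool mm",(np.median(far[:,2])*1e3).round(1),"y",(np.median(far[:,1])*1e3).round(1),"tip x",(far[:,0].min()*1e3).round(1),len(far))
E
python3 ap.py 1
```

```text
t 5.9 q [-25.    9.8  -8.   72.2  -0.   54.8] [ 0.5225 -0.2431  0.0393] [180.    0.  100.3] F [-0.36  0.24 -1.16] T [ 0.1  -0.02 -0.02] 0.02304799687753006 48.9984324015677
hollow centre tool mm [-91.4  -0.4 -92.8] world [ 0.5384 -0.3331  0.1322] rms 0.0007 1896
rim plane dz/dx,dz/dy deg [3.45 0.07] z -0.0009 87
top hollow tool mm [-79.9  13.8 -82.1] 147 rms 0.0024
  free handle z med tool mm -3.8 y 3.7 tip x -201.2 71
scene apricot tool mm [-92.1  -1.1  -0.1] 287 rms 0.0012
scene hollow tool mm [-91.9  -0.3 -93.5] 2078 rms 0.0013
  free handle z med tool mm -3.1 y 2.8 tip x -206.3 161
```

Emit:
play_rows(increments=[[[0, 0, -0.6], [0, 0, 0], 1], [[0, 0, -2.4], [0, -0.05, 0], 1], [[0, 0, -5.4], [0, -0.1, 0], 1], [[0, 0, -9.4], [0, -0.15, 0], 1], [[0, 0, -14.3], [0, -0.2, 0], 1], [[0, 0, -20], [0, -0.25, 0], 1], [[0, 0, -26.3], [0, -0.3, 0], 1], [[0, 0, -33.1], [0, -0.35, 0], 1], [[0, 0, -40], [0, -0.4, 0], 1], [[0, 0, -46.9], [0, -0.45, 0], 1], [[0, 0, -53.7], [0, -0.5, 0], 1], [[0, 0, -60], [0, -0.5, 0], 1], [[0, 0, -65.7], [0, -0.5, 0], 1], [[0, 0, -70.6], [0, -0.5, 0], 1], [[0, 0, -74.6], [0, -0.5, 0], 1], [[0, 0, -77.6], [0, -0.5, 0], 1], [[0, 0, -79.4], [0, -0.5, 0], 1], [[0, 0, -80], [0, -0.5, 0], 1], [[0, 0, -80], [0, -0.5, 0], 1]])

```text
time: 7.95
ee_pos: [0.5224, -0.2431, 0.1192]
tcp_rot: [-180.0, 0.5, 100.3]
wrist_force: [0.5, 1.0, -0.9]
opening: 0.0232
grasp_force: 49.0
```

```bash
python3 lev.py l2; python3 ap.py 2
```

```text
t 7.95 q [-24.8   7.7  -1.4  80.6  -0.4  54.9] [ 0.5224 -0.2431  0.1192] [-179.99    0.49  100.3 ] F [ 0.55  1.03 -0.89] T [ 0.11 -0.03 -0.01] 0.023205087615251294 49.011313347145915
hollow centre tool mm [-91.5  -0.5 -92.8] world [ 0.5381 -0.3324  0.2128] rms 0.0033 1884
rim plane dz/dx,dz/dy deg [-1.01 -0.09] z -0.0065 84
top hollow tool mm [-81.4  14.1 -83.1] 156 rms 0.0023
  free handle z med tool mm -3.1 y 2.6 tip x -201.9 78
scene apricot tool mm [-92.   -1.   -0.4] 321 rms 0.0011
scene hollow tool mm [-92.   -0.1 -93.3] 2221 rms 0.0012
  free handle z med tool mm -3.1 y 2.2 tip x -206.7 174
```

View pics/scene2.png

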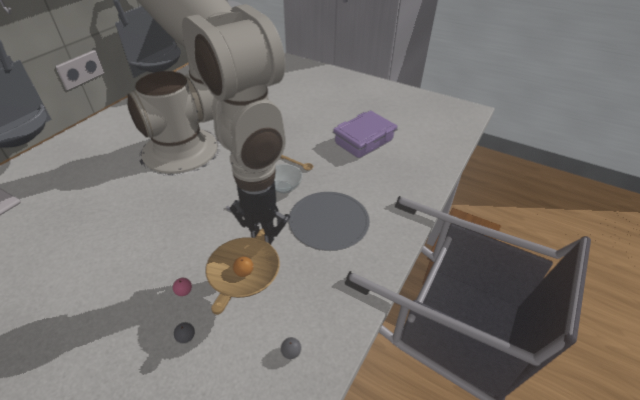

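The dish is lifted about 92 mm and looks level, with the apricot at (244,266) centred and nothing else disturbed. Now I'll work out a smooth combined turn and carry: 79.7° about the vertical over 6 s.

```bash
cat > path.py <<'E'
from h import *
c0=np.array([.5224,-.2431])-.0917*np.array([np.cos(np.radians(100.3)),np.sin(np.radians(100.3))]); c1=np.array([.5725,-.0227])
def P(i):
    t=i/60; s=10*t**3-15*t**4+6*t**5; y=100.3+79.7*s; c=c0+(c1-c0)*s
    a=np.radians(y); p=np.r_[c+.0917*np.array([np.cos(a),np.sin(a)]),.1192]
    return p,R.from_euler('xyz',[180,.5,y],degrees=True)
for b in (0,20,40):
    p0,R0=P(b); print("---",p0.round(4))
    for i in range(b+1,b+21):
        p,r=P(i); print([(R0.inv().apply(p-p0)*1e3).round(1).tolist(),np.degrees((R0.inv()*r).as_rotvec()).round(1).tolist(),1],end=", ")
E
python3 path.py
```

```text
--- [ 0.5224 -0.2431  0.1192]
[[0.0, -0.0, -0.0], [-0.0, 0.0, -0.0], 1], [[0.1, -0.0, -0.0], [-0.0, -0.0, -0.0], 1], [[0.3, -0.0, -0.0], [-0.0, -0.0, -0.1], 1], [[0.8, -0.1, -0.0], [-0.0, -0.0, -0.2], 1], [[1.5, -0.2, -0.0], [-0.0, 0.0, -0.4], 1], [[2.6, -0.3, -0.0], [-0.0, 0.0, -0.7], 1], [[3.9, -0.5, -0.0], [-0.0, 0.0, -1.1], 1], [[5.7, -0.7, -0.0], [-0.0, 0.0, -1.5], 1], [[7.9, -1.0, -0.1], [-0.0, 0.0, -2.1], 1], [[10.5, -1.4, -0.1], [-0.0, 0.0, -2.8], 1], [[13.6, -1.8, -0.1], [-0.0, 0.0, -3.7], 1], [[17.1, -2.2, -0.1], [-0.0, 0.0, -4.6], 1], [[21.0, -2.8, -0.2], [-0.0, 0.0, -5.7], 1], [[25.3, -3.3, -0.2], [-0.1, 0.0, -6.9], 1], [[30.1, -4.0, -0.3], [-0.1, 0.0, -8.2], 1], [[35.2, -4.7, -0.3], [-0.1, 0.0, -9.7], 1], [[40.7, -5.4, -0.4], [-0.1, 0.0, -11.3], 1], [[46.5, -6.2, -0.4], [-0.1, 0.0, -13.0], 1], [[52.6, -7.0, -0.5], [-0.1, 0.0, -14.8], 1], [[59.0, -7.8, -0.5], [-0.1, 0.0, -16.7], 1], --- [ 0.5042 -0.1864  0.1192]
[[6.6, 1.1, -0.1], [-0.0, 0.0, -2.0], 1], [[13.3, 2.3, -0.1], [-0.0, 0.0, -4.1], 1], [[20.1, 3.5, -0.2], [-0.1, 0.0, -6.3], 1], [[27.1, 4.7, -0.2], [-0.1, 0.0, -8
[... 932 characters left out ...]
[5.1, 19.2, -0.0], [-0.1, 0.0, -8.5], 1], [[5.7, 22.2, -0.0], [-0.1, 0.0, -9.8], 1], [[6.2, 25.0, -0.1], [-0.1, 0.0, -11.0], 1], [[6.6, 27.4, -0.1], [-0.1, 0.0, -12.1], 1], [[7.0, 29.6, -0.1], [-0.1, 0.0, -13.1], 1], [[7.3, 31.5, -0.1], [-0.1, 0.0, -13.9], 1], [[7.5, 33.2, -0.1], [-0.1, 0.0, -14.6], 1], [[7.7, 34.5, -0.1], [-0.1, 0.0, -15.2], 1], [[7.8, 35.6, -0.1], [-0.1, 0.0, -15.7], 1], [[7.9, 36.5, -0.1], [-0.1, 0.0, -16.0], 1], [[8.0, 37.1, -0.1], [-0.1, 0.0, -16.3], 1], [[8.1, 37.6, -0.1], [-0.1, 0.0, -16.5], 1], [[8.1, 37.9, -0.1], [-0.1, 0.0, -16.6], 1], [[8.1, 38.0, -0.1], [-0.1, 0.0, -16.7], 1], [[8.1, 38.1, -0.1], [-0.1, 0.0, -16.7], 1], [[8.1, 38.1, -0.1], [-0.1, 0.0, -16.7], 1],
```

Emit:
play_rows(increments=[[[0.1, 0, 0], [0, 0, 0], 1], [[0.3, 0, 0], [0, 0, -0.1], 1], [[0.8, -0.1, 0], [0, 0, -0.2], 1], [[1.5, -0.2, 0], [0, 0, -0.4], 1], [[2.6, -0.3, 0], [0, 0, -0.7], 1], [[3.9, -0.5, 0], [0, 0, -1.1], 1], [[5.7, -0.7, 0], [0, 0, -1.5], 1], [[7.9, -1.0, -0.1], [0, 0, -2.1], 1], [[10.5, -1.4, -0.1], [0, 0, -2.8], 1], [[13.6, -1.8, -0.1], [0, 0, -3.7], 1], [[17.1, -2.2, -0.1], [0, 0, -4.6], 1], [[21.0, -2.8, -0.2], [0, 0, -5.7], 1], [[25.3, -3.3, -0.2], [-0.1, 0, -6.9], 1], [[30.1, -4.0, -0.3], [-0.1, 0, -8.2], 1], [[35.2, -4.7, -0.3], [-0.1, 0, -9.7], 1], [[40.7, -5.4, -0.4], [-0.1, 0, -11.3], 1], [[46.5, -6.2, -0.4], [-0.1, 0, -13.0], 1], [[52.6, -7.0, -0.5], [-0.1, 0, -14.8], 1], [[59.0, -7.8, -0.5], [-0.1, 0, -16.7], 1]])

```text
time: 10.0
ee_pos: [0.5041, -0.1859, 0.1193]
tcp_rot: [-180.0, 0.5, 117.2]
wrist_force: [0.2, -0.6, -1.3]
opening: 0.023
grasp_force: 49.0
```

Emit:
play_rows(increments=[[[6.6, 1.1, -0.1], [0, 0, -2.0], 1], [[13.3, 2.3, -0.1], [0, 0, -4.1], 1], [[20.1, 3.5, -0.2], [-0.1, 0, -6.3], 1], [[27.1, 4.7, -0.2], [-0.1, 0, -8.6], 1], [[34.1, 6.1, -0.3], [-0.1, 0, -10.9], 1], [[41.1, 7.5, -0.4], [-0.1, 0, -13.3], 1], [[48.1, 8.9, -0.4], [-0.1, 0, -15.7], 1], [[55.0, 10.4, -0.5], [-0.2, 0, -18.2], 1], [[61.8, 12.0, -0.5], [-0.2, 0, -20.6], 1], [[68.5, 13.7, -0.6], [-0.2, 0, -23.1], 1], [[75.0, 15.4, -0.7], [-0.2, 0, -25.6], 1], [[81.3, 17.2, -0.7], [-0.2, 0, -28.1], 1], [[87.4, 19.0, -0.8], [-0.3, 0, -30.5], 1], [[93.4, 20.9, -0.8], [-0.3, 0, -33.0], 1], [[99.0, 22.9, -0.9], [-0.3, 0, -35.3], 1], [[104.4, 24.9, -0.9], [-0.3, 0, -37.7], 1], [[109.6, 26.9, -1.0], [-0.3, 0, -39.9], 1], [[114.5, 29.0, -1.0], [-0.4, 0, -42.1], 1], [[119.1, 31.0, -1.0], [-0.4, 0, -44.2], 1], [[123.4, 33.1, -1.1], [-0.4, 0, -46.2], 1]])

```text
time: 12.0
ee_pos: [0.4777, -0.0611, 0.1193]
tcp_rot: [-180.0, 0.5, 163.4]
wrist_force: [-0.4, 0.1, -0.8]
opening: 0.0231
grasp_force: 49.0
```

Emit:
play_rows(increments=[[[1.3, 4.3, 0], [0, 0, -1.9], 1], [[2.5, 8.4, 0], [0, 0, -3.7], 1], [[3.5, 12.3, 0], [0, 0, -5.4], 1], [[4.3, 15.8, 0], [-0.1, 0, -7.0], 1], [[5.1, 19.2, 0], [-0.1, 0, -8.5], 1], [[5.7, 22.2, 0], [-0.1, 0, -9.8], 1], [[6.2, 25.0, -0.1], [-0.1, 0, -11.0], 1], [[6.6, 27.4, -0.1], [-0.1, 0, -12.1], 1], [[7.0, 29.6, -0.1], [-0.1, 0, -13.1], 1], [[7.3, 31.5, -0.1], [-0.1, 0, -13.9], 1], [[7.5, 33.2, -0.1], [-0.1, 0, -14.6], 1], [[7.7, 34.5, -0.1], [-0.1, 0, -15.2], 1], [[7.8, 35.6, -0.1], [-0.1, 0, -15.7], 1], [[7.9, 36.5, -0.1], [-0.1, 0, -16.0], 1], [[8.0, 37.1, -0.1], [-0.1, 0, -16.3], 1], [[8.1, 37.6, -0.1], [-0.1, 0, -16.5], 1], [[8.1, 37.9, -0.1], [-0.1, 0, -16.6], 1], [[8.1, 38.1, -0.1], [-0.1, 0, -16.7], 1], [[8.1, 38.1, -0.1], [-0.1, 0, -16.7], 1], [[8.1, 38.1, -0.1], [-0.1, 0, -16.7], 1]])

```text
time: 14.0
ee_pos: [0.481, -0.0226, 0.1193]
tcp_rot: [-179.9, 0.4, 179.9]
wrist_force: [-0.1, -0.9, -1.2]
opening: 0.0228
grasp_force: 49.0
```

```bash
python3 lev.py l3; python3 ap.py 3; cat > fin.py <<'E'
from h import *
for n in ("top","scene"):
    p=cv2.imread(f"pics/{n}3.png")[:,:,::-1].copy(); hsv=cv2.cvtColor(p,cv2.COLOR_RGB2HSV)
    m=cv2.inRange(hsv,(8,80,40),(28,255,255)); x0,y0,x1,y1=(270,125,390,240) if n=="top" else (255,150,420,290)
    M=np.zeros_like(m); M[y0:y1,x0:x1]=m[y0:y1,x0:x1]
    c=max(cv2.findContours(M,0,1)[0],key=cv2.contourArea).reshape(-1,2)
    W=plane(n,c,.092+.036)[:,:2]; W2=plane(n,c,.092+.027)[:,:2]
    q=W-[.5725,-.0227]; k=(np.hypot(*q.T)>.066)&(np.hypot(*q.T)<.082)&(abs(q[:,1])>.02)&(q[:,0]>-.05)
    A=np.c_[2*W[k],np.ones(k.sum())]; a=np.linalg.lstsq(A,(W[k]**2).sum(1),rcond=None)[0]
    h=W2[(W2[:,0]>.5725+.085)&(abs(W2[:,1]+.0227)<.03)]
    print(n,"rim",a[:2].round(4),np.sqrt(a[2]+a[:2]@a[:2]).round(4),k.sum(),"free handle tip x",h[:,0].max().round(4),"y mid",((h[:,1].min()+h[:,1].max())/2).round(4),len(h))
E
python3 fin.py
```

```text
t 14.0 q [ -2.7  -5.4 -14.7  80.2  -0.   -2.6] [ 0.481  -0.0226  0.1193] [-179.94    0.45  179.9 ] F [-0.09 -0.91 -1.19] T [-0.02  0.14  0.03] 0.022819977185247507 49.00234594009817
hollow centre tool mm [-90.7   0.2 -93. ] world [ 0.5709 -0.0225  0.213 ] rms 0.0041 1825
rim plane dz/dx,dz/dy deg [5.21 0.13] z 0.0011 89
top hollow tool mm [-90.5   0.  -93.5] 0 rms nan
  free handle z med tool mm -4.3 y -0.2 tip x -205.0 56
scene apricot tool mm [-91.4  -0.4   0.2] 208 rms 0.0014
scene hollow tool mm [-92.2  -0.4 -93.3] 1206 rms 0.0014
  free handle z med tool mm -2.6 y -5.5 tip x -204.3 81
top rim [0. 0.] 0.0 0 free handle tip x 0.6876 y mid -0.0219 24
scene rim [ 0.5749 -0.0284] 0.0729 100 free handle tip x 0.6837 y mid -0.0233 23ap.py:20: RuntimeWarning: Mean of empty slice.
  print(n,"hollow tool mm",(g.x*1e3).round(1),len(H),"rms",np.sqrt((g.fun**2).mean()).round(4))
  ret = ret.dtype.type(ret / rcount)
```

View pics/top3.png

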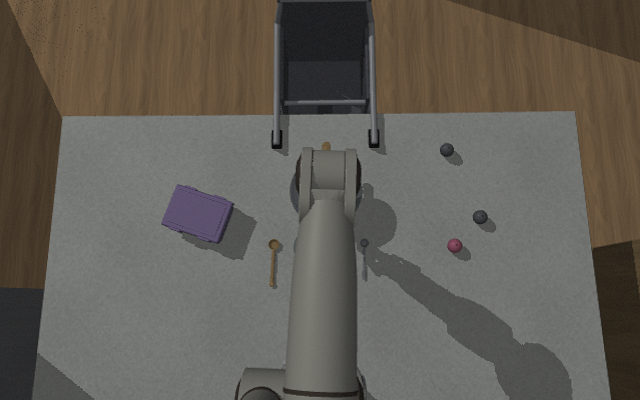

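View pics/scene3.png

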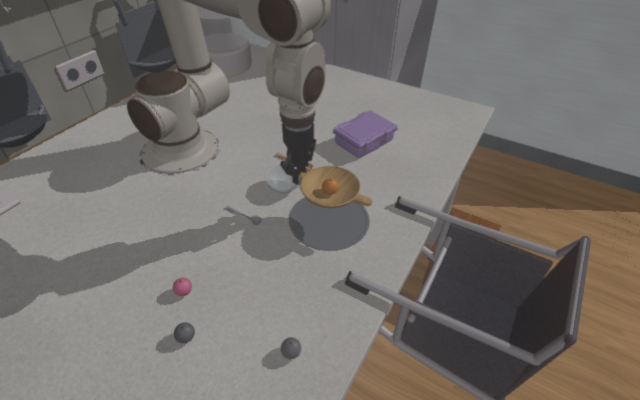

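The top view shows the free handle at (326,146), on the seat's centreline, with the bystanders where they were. The scene view shows the dish over the mat with the apricot centred at (330,186). I'll let it settle, recheck and hand in.

Emit:
play_rows(increments=[[[0, 0, 0], [0, 0, 0], 1], [[0, 0, 0], [0, 0, 0], 1], [[0, 0, 0], [0, 0, 0], 1], [[0, 0, 0], [0, 0, 0], 1], [[0, 0, 0], [0, 0, 0], 1], [[0, 0, 0], [0, 0, 0], 1], [[0, 0, 0], [0, 0, 0], 1], [[0, 0, 0], [0, 0, 0], 1], [[0, 0, 0], [0, 0, 0], 1], [[0, 0, 0], [0, 0, 0], 1], [[0, 0, 0], [0, 0, 0], 1], [[0, 0, 0], [0, 0, 0], 1]])

```text
time: 15.35
ee_pos: [0.481, -0.0226, 0.1193]
tcp_rot: [-179.9, 0.4, 179.9]
wrist_force: [1.0, -0.8, -0.9]
opening: 0.0229
grasp_force: 49.0
```

```bash
python3 ap.py 4 2>/dev/null | grep scene -A1; python3 -c "
from workcell import workorder
print(workorder.job_done())"
```

```text
scene apricot tool mm [-91.4  -0.5   0.1] 211 rms 0.0012
scene hollow tool mm [-92.   -0.4 -93.2] 1208 rms 0.0014
  free handle z med tool mm -2.6 y -5.2 tip x -204.2 84
the job is handed in; nothing more can be done
None
```

I handed the job in at about 15 s with the arm still holding the dish steady and level to within about half a degree, roughly 90 mm above the mat's centre; the free handle points at the seat, the apricot is within about 1 mm of the middle, and nothing else on the counter looks moved.

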